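# Seat the dye jar lids, clear the catch and hold the run bar of the jar mixer

### The job

Get the dye mixer running: first press down the lids of both jars standing in the mixer until each is fully home on its jar, then flip the safety catch on the run station all the way over to the side, then pull the hoop-shaped run bar, which springs back if let go, all the way towards the station's front. Finish while still holding the bar pulled: do not let go of it. Leave the bottles, cups, mug and brush standing about where they are.

Things in the scene. Friction and masses are not known exactly. Their poses are not given: they have to be found in the camera images.
- mixer: Jar mixer, fixed to the table: white housing 190 (x) x 210 (y) x 48 high with an aluminium cradle deck on it (top at 70 mm) and two amber jars (62 mm diameter, 100 mm between centres) side by side along its y axis. Origin: centre of its underside, on the table; its x axis points away from the robot (turned up to 0.45 rad), its y axis to the left, z up.
- lid_left (a joint): Height in m of the press-on lid of the left (+y) jar above fully home: 0 = fully home on the jar's shoulder, at most 0.010; it starts 0.005 to 0.009 proud, showing the jar's neck below it. A stiff friction fit: it moves straight down only when pushed with more than about 6 N (10 to 15 N is ample) and stays where it is left; below 0.0015 counts as home.
- lid_right (a joint): The same for the lid of the right (-y) jar.
- lid_left_top (a point): Centre of the flat top of the left jar's lid, a white disc 62 mm across and 18 mm thick. It is at 150 mm above the table when fully home.
- lid_right_top (a point): The same for the right jar's lid.
- station: Run station, fixed to the table: grey housing 130 (x) x 170 (y) x 50 high on a dark base plate 150 x 190, carrying the catch and the bar. Origin: centre of its underside, on the table; its front faces its -x, towards the robot (turned up to 0.45 rad); its x axis points away from the robot, y to the left, z up.
- catch (a joint): Safety catch angle in rad: 0 = upright, blocking the bar; 1.45 = its stop, lying out over the station's right (-y) side. It starts at 0 to 0.12, needs about 2 N sideways at its tab, turns from upright towards the station's -y, and stays where it is left. More than 1.1 counts as flipped over.
- catch_tab (a point): Point in the middle of the catch's upright dark steel flag, 55 mm from its hinge axis. The flag is 12 (x) x 14 (y) mm and ends 70 mm from the hinge axis; a hook 14 mm thick (41 to 55 mm from the axis) reaches back from it towards +x, 52 mm from the flag's middle, in front of the bar's right leg. The space on its +y side, between the bar's legs, is free. Moves with the catch.
- catch_hinge (a point): Hinge of the catch: its axis runs along the station's x axis through this point (station frame -26, -50, 62 mm).
- bar (a joint): Run bar angle in rad: 0 = at rest leaning 0.35 rad back (away from the station's front), 0.8 = its stop, leaning 0.45 rad forward (towards the station's -x). A spring returns it to 0; about 3 N at the crossbar starts it and 8 N holds it at the stop. While the catch is upright the bar is blocked after about 0.05 rad and must not be forced. More than 0.68 counts as pulled.
- bar_grip (a point): Middle of the bar's crossbar: a round bar 17 mm in diameter, along the station's y axis, carried by two legs of 12 mm diameter at 50 mm either side (about 85 mm free between them). At rest about 160 mm above the table, 105 mm from its hinge. Moves with the bar; it can be pinched from above, fingers closing along the station's x, or hooked from behind.
- bar_hinge (a point): Hinge of the run bar: its axis runs along the station's y axis through this point (station frame 20, 0, 62 mm).
- bottle_a: Bystander: small dye bottle with a black cap, 36 mm diameter, 66 high, near the station's front. Origin: centre of its underside.
- bottle_b: Bystander: the same kind of bottle, between mixer and station.
- bottle_c: Bystander: the same kind of bottle, behind the mixer.
- foil_cup_a: Bystander: shallow metal cup, 68 mm across, 32 high, in front of the mixer. Origin: centre of its underside.
- foil_cup_b: Bystander: the same kind of cup, behind the station.
- mug: Bystander: white mug, 76 mm across, 90 high, at the back. Origin: centre of its underside.
- brush: Bystander: paint brush 200 mm long lying on the table in front, along its x axis.
Not all that is in view belongs to the job. What is shaped like the station but green or red is not meant.

How it is judged:
By the outcome, as a careful person would: the job done as asked, in the order asked, and still so for the second after the job is handed in, while the arm keeps its last pose, push and grip.
It also fails if it takes over 61 s, if anything falls off the work surface, if the arm or the gripper's body presses on something with over 40 N, if the wrist force passes 120 N, or if a joint passes its speed limit or range.

### The arm

A 7-joint arm with a two-finger parallel gripper is mounted at the origin on the work surface. World frame = base frame: x ahead of the robot, y to its left, z up, the work surface at z = 0. Lengths are in m, angles in rad, forces in N, time in s.
With the tool pointing down it reaches from about 0.425 to 0.875 m from the base axis. Payload 4.7 kg.
Tool frame: the origin (TCP) lies midway between the tips of the shut fingers; the grasp point (between the pads) lies 19 mm behind it; z points along the fingers, y is the direction in which the jaws open and shut (so a half turn about z gives the same grasp; the last joint's range is limited). The gripper opens to 85 mm and grips with 20 to 120 N. Pads are 22 mm wide; open, the fingers measure 114 mm over their backs; the gripper's body (76 mm by 85 mm) begins 54 mm behind the grasp point. The pads swing forward as they close: fully open they stand 13 mm farther back than shut.
Start: joints at [-1.333, 0.321, -0.07, 1.45, 0.023, 1.371, -0.057], TCP at [0.144, 0.634, 0.231] pointing down, gripper open.
Joint ranges: [-2.86, 2.86], [-0.3, 2.09], [-1.38, 1.24], [0.06, 2.45], [-1.56, 4.7], [0.09, 2.05], [-2.69, 2.69]. Speed limits (rad/s): [2.57, 2.57, 3.14, 3.14, 3.14, 3.14, 3.14].

### API

Orientations are given as [roll, pitch, yaw] about the fixed x, y, z axes, in that order (R = Rz(yaw) Ry(pitch) Rx(roll)).
In Python, from station import env gives the robot as it stands. Calls block until the motion is done:
- env.goto(position, orientation): joint-space move of the TCP to a pose.
- env.move_linear(position, ori=None, max_speed=0.15, contact_N=None): straight line of the TCP; ori=None keeps the orientation; max_speed is the mean speed in m/s. With contact_N (N) it stops when the force on the tool has changed by that much, and returns True; else False.
- env.move_j(angles): joint-space move.
- env.move_gripper(opening): opening from 0.0 (shut) to 1.0 (fully open); the grip force is fixed at half the most; returns when the fingers have stopped.
- env.sleep(seconds).
- env.solve_ik(position, orientation): joint angles nearest the present ones, or None.
- env.grab_frame(name): name is "scene" or "top" or "wrist"; returns (picture, depth): 384x512x3 uint8, red, green, blue; 384x512 float32, m along the optical axis (not along the pixel's ray), 0 where there is no reading.
- env.get_calibration(name): a dict with "mtx" (3x3 intrinsics, pixels), "D" ([k1, k2, p1, p2, k3] as OpenCV has them; the pictures are not rectified), "camera_from_world" (4x4, takes a point from world to camera coordinates). Camera axes: x right, y up, looking along -z (the intrinsics and any distortion apply to the point x, -y, -z); pixel columns grow to the right and rows downward; lengths in m; the calibration is good to about 2 mm. A picture is of the moment at which its call begins: read the wrist's pose just before it. get_calibration takes no time and is no camera call; for the wrist camera it gives the pose at the moment of the call.
A pose or a line that the arm cannot do raises env.PlanningError and nothing moves.
- env.sign_off(): hands the job in, once; it reports no verdict.
Trained networks look in the newest picture that a camera, given by its name, has taken for a name from the list of things; names that differ only in an ending like _2 or _b are one class to them, and where a whole thing is asked for, a point or a joint stands for the part that bears it (a point fixed in the world has none). Each returns a list of dicts, best first, with "confidence" (0 to 1); they miss things now and then, are a little off and sometimes report something else, mostly with a low value. They report only what shows in the picture. A call takes as long as a camera call. They do not tell look-alikes from the thing itself.
- env.recognise(camera, name): "rect" ([centre column, centre row, width, height] as shares, 0 to 1, of the picture: columns of its width, rows of its height, round what is visible of it).
- env.pinpoint(camera, name): "location" ([column, row] as shares, 0 to 1, of the picture: columns of its width, rows of its height: a listed point, or the origin of a listed thing).
Readings, each from a call of its own:
- env.current_time(): time.
- env.current_joint_pos(): joint angles.
- env.current_dq(): joint speeds.
- env.current_joint_efforts(): joint torques, N m.
- env.current_tool_pos(): TCP position.
- env.current_tool_rot(): TCP orientation.
- env.current_ft_force(): force on the tool from outside, world axes, zero at the start.
- env.current_wrist_torque(): the same for the moment, N m.
- env.current_opening(): opening from 0.0 (shut) to 1.0 (fully open).
Only numpy, scipy, OpenCV 4.12 (cv2) and the standard library are available. Lean on these libraries where they do the work, as an engineer would, in place of code of your own. Each camera call takes 0.05 s, during which the arm holds its last target. There are 200 camera calls.

## Working session

There is one attempt and no reset: what is moved stays moved. The work goes in short steps, each a Python script; the robot and the scene stay as the last script left them, time stands still between calls to the robot, and variables do not carry over. Pictures are saved under pics/ and viewed, about 8 in all and at most 12, crops included, and the job is handed in when it is done.

```bash
ls; mkdir -p pics; cat > h.py <<'E'
import numpy as np, cv2
from station import env
def px2ray(cam, uv):
    c=env.get_calibration(cam); K=np.array(c["mtx"]);D=np.array(c["D"]);T=np.array(c["camera_from_world"])
    n=cv2.undistortPoints(np.array([[uv]],float),K,D)[0,0]
    d=np.array([n[0],-n[1],-1.]); R=T[:3,:3]
    return -R.T@T[:3,3], R.T@d      # origin, dir (per unit optical depth)
def at_z(cam,uv,z):
    o,d=px2ray(cam,uv); return o+d*(z-o[2])/d[2]
def at_depth(cam,uv,dep):
    o,d=px2ray(cam,uv); return o+d*dep
def proj(cam,P):
    c=env.get_calibration(cam); T=np.array(c["camera_from_world"])
    p=(T[:3,:3]@np.atleast_2d(P).T).T+T[:3,3]
    p=p*[1,-1,-1]
    return cv2.projectPoints(p.reshape(-1,1,3),np.zeros(3),np.zeros(3),np.array(c["mtx"]),np.array(c["D"]))[0][:,0]
def save(name,img): cv2.imwrite(f"pics/{name}.png",np.ascontiguousarray(img[...,::-1]))
E
python3 - <<'E'
from h import *
ims=[]
for cam in("scene","top"):
    im,d=env.grab_frame(cam); ims.append(im); np.save(f"{cam}.npy",d)
    save(cam+"0",im)
    for n in("lid_left_top","lid_right_top","catch_tab","catch_hinge","bar_grip","bar_hinge","station","mixer"):
        for r in env.pinpoint(cam,n)[:3]:
            uv=np.array(r["location"])*[512,384]
            z={"l":.157,"s":0,"m":0}.get(n[0],.16 if n=="bar_grip" else .117 if n=="catch_tab" else .062)
            print(cam,n,round(r["confidence"],2),uv.round(),at_z(cam,uv,z).round(3))
print(env.current_time())
save("both0",np.vstack(ims)[:, :] if 0 else cv2.resize(np.hstack(ims),(800,300)))
E
```

```text
pics
scene lid_left_top 0.91 [181. 166.] [ 0.627 -0.141  0.157]
scene lid_right_top 0.6 [183. 131.] [ 0.579 -0.251  0.157]
scene catch_tab 0.8 [297. 248.] [0.455 0.188 0.117]
scene catch_tab 0.72 [287.  91.] [ 0.211 -0.304  0.117]
scene catch_tab 0.59 [416. 226.] [0.152 0.266 0.117]
scene catch_hinge 0.86 [284. 103.] [ 0.214 -0.31   0.062]
scene catch_hinge 0.83 [293. 257.] [0.459 0.186 0.062]
scene catch_hinge 0.77 [409. 240.] [0.157 0.278 0.062]
scene bar_grip 0.96 [405. 248.] [0.241 0.311 0.16 ]
scene bar_grip 0.84 [265. 265.] [0.554 0.207 0.16 ]
scene bar_grip 0.5 [265.  95.] [ 0.304 -0.28   0.16 ]
scene bar_hinge 0.83 [275. 277.] [0.524 0.212 0.062]
scene bar_hinge 0.72 [405. 260.] [0.204 0.317 0.062]
scene bar_hinge 0.66 [276. 114.] [ 0.26  -0.277  0.062]
scene station 0.91 [278. 124.] [ 0.246 -0.285  0.   ]
scene station 0.69 [283. 285.] [0.501 0.224 0.   ]
scene station 0.61 [404. 265.] [0.178 0.317 0.   ]
scene mixer 0.81 [192. 178.] [ 0.592 -0.199  0.   ]
top lid_left_top 0.58 [323. 120.] [ 0.626 -0.158  0.157]
top lid_right_top 0.77 [363. 141.] [ 0.575 -0.249  0.157]
top catch_tab 0.71 [136. 326.] [0.153 0.275 0.117]
top catch_tab 0.64 [399. 297.] [ 0.216 -0.328  0.117]
top catch_tab 0.57 [176. 191.] [0.462 0.193 0.117]
top catch_hinge 0.7 [143. 322.] [0.152 0.273 0.062]
top catch_hinge 0.55 [387. 294.] [ 0.215 -0.32   0.062]
top bar_grip 0.82 [168. 149.] [0.555 0.205 0.16 ]
top bar_grip 0.79 [117. 290.] [0.238 0.309 0.16 ]
top bar_grip 0.71 [385. 258.] [ 0.307 -0.286  0.16 ]
top bar_hinge 0.84 [370. 269.] [ 0.275 -0.281  0.062]
top bar_hinge 0.61 [172. 168.] [0.531 0.214 0.062]
top bar_hinge 0.61 [127. 300.] [0.204 0.313 0.062]
top station 0.75 [133. 301.] [0.192 0.316 0.   ]
top station 0.7 [363. 276.] [ 0.254 -0.279  0.   ]
top station 0.64 [173. 182.] [0.503 0.224 0.   ]
top mixer 0.58 [329. 149.] [ 0.594 -0.201  0.   ]
top mixer 0.27 [365. 139.] [ 0.62 -0.3   0.  ]
0.9
```

View pics/both0.png

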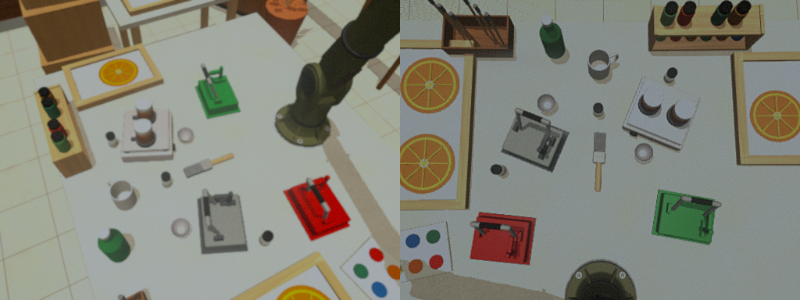

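```bash
python3 - <<'E'
import cv2,numpy as np
a=cv2.imread("pics/scene0.png")[195:315,210:350];b=cv2.imread("pics/top0.png")[110:230,110:250]
cv2.imwrite("pics/crop0.png",cv2.resize(np.hstack([a,b]),(800,343),interpolation=cv2.INTER_CUBIC))
E
```

```text
(no output)
```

View pics/crop0.png

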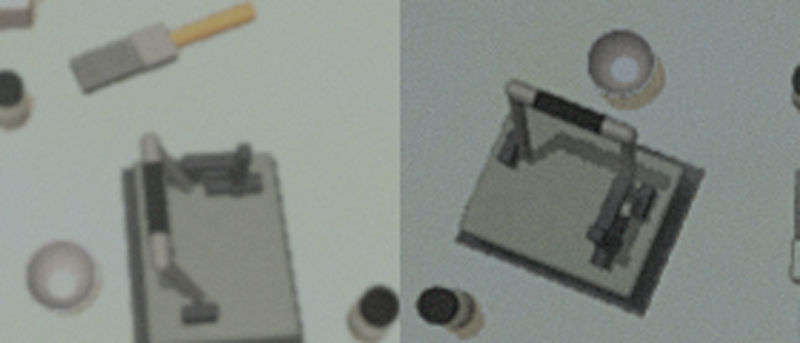

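The scene holds three look-alikes: green at top px (363,276), red at (133,301) and grey at (173,182). The task says green and red are not meant. The grey one has the grey housing on a dark base plate and an upright catch with a hook in front of its right leg, so it is the run station, and the crop confirms it. Next I refine the poses with depth, then move.

```bash
cat >> h.py <<'E'
def cloud(cam,dep,lo,hi):
    c=env.get_calibration(cam);K=np.array(c["mtx"]);T=np.array(c["camera_from_world"])
    v,u=np.nonzero(dep>0); n=cv2.undistortPoints(np.stack([u,v],1).astype(float).reshape(-1,1,2),K,np.array(c["D"]))[:,0]
    z=dep[v,u]; p=np.stack([n[:,0],-n[:,1],-np.ones(len(n))],1)*z[:,None]
    P=(p-T[:3,3])@T[:3,:3]
    return P[((P>lo)&(P<hi)).all(1)]
def circ(P):
    return cv2.minEnclosingCircle(P[:,:2].astype(np.float32))
E
python3 - <<'E'
from h import *
for cam in("scene","top"):
    d=np.load(cam+".npy")
    for nm,c in(("L",(.627,-.15)),("R",(.578,-.25))):
        P=cloud(cam,d,(c[0]-.05,c[1]-.045,.14),(c[0]+.05,c[1]+.045,.18)); zt=np.median(P[:,2])
        Q=P[abs(P[:,2]-zt)<.006]; print(cam,nm,len(Q),zt.round(4),np.array(circ(Q)[0]).round(4),round(circ(Q)[1],4),Q.mean(0).round(4))
    P=cloud(cam,d,(.45,.1,.145),(.65,.3,.19)); 
    m=P.mean(0); w=np.linalg.svd(P-m)[2][0]; t=(P-m)@w
    print(cam,"bar",len(P),m.round(4),w.round(3),t.min(),t.max(),"mid",(m+w*(t.min()+t.max())/2).round(4),"yaw",np.arctan(-w[0]/w[1]))
    P=cloud(cam,d,(.38,.1,.042),(.62,.34,.056)); r=cv2.minAreaRect(P[:,:2].astype(np.float32)); print("housing",r, np.median(P[:,2]))
    P=cloud(cam,d,(.42,.14,.1),(.50,.22,.14)); print("flag",len(P),P.mean(0).round(4),P.min(0).round(3),P.max(0).round(3))
print(env.current_tool_rot(),env.current_time())
E
```

```text
scene L 350 0.154 [ 0.6184 -0.1592] 0.0317 [ 0.6184 -0.157   0.1541]
scene R 310 0.1551 [ 0.5802 -0.2505] 0.0319 [ 0.5803 -0.2491  0.1552]
scene bar 359 [0.5579 0.2073 0.1649] [ 0.369  0.929 -0.023] -0.06097060581772687 0.05356118749629693 mid [0.5565 0.2039 0.1649] yaw -0.37847576840121655
housing ((0.4799565076828003, 0.23489981889724731), (0.16933052241802216, 0.18408691883087158), 68.50786590576172) 0.04826788467307487
flag 152 [0.4765 0.183  0.1165] [0.455 0.165 0.101] [0.5   0.195 0.133]
top L 539 0.1548 [ 0.6174 -0.1606] 0.0319 [ 0.6171 -0.1599  0.1548]
top R 535 0.1559 [ 0.5803 -0.2519] 0.0309 [ 0.5794 -0.2515  0.156 ]
top bar 366 [0.5543 0.2008 0.1647] [-0.394 -0.919 -0.005] -0.05802507489173381 0.05621762262215904 mid [0.5547 0.2017 0.1647] yaw -0.4049112569438954
housing ((0.4656732678413391, 0.23742464184761047), (0.16968326270580292, 0.21085453033447266), 67.93810272216797) 0.048462049171666216
flag 140 [0.4758 0.1773 0.1178] [0.453 0.163 0.101] [0.5   0.192 0.133]
[3.14150843e+00 1.84298220e-05 2.91786473e+00] 0.9
```

```bash
cat >> h.py <<'E'
YS=-0.385; S0=np.array([.5036,.224,0]); RS=np.array([[np.cos(YS),-np.sin(YS),0],[np.sin(YS),np.cos(YS),0],[0,0,1]])
def st(x,y,z): return S0+RS@np.array([x,y,z])   # station -> world
L=np.array([.618,-.160,0]); R=np.array([.580,-.251,0])
E
python3 - <<'E'
from h import *
for y in(YS+np.pi/2,YS-np.pi/2,YS,YS+np.pi):
    print(round(y,2))
    for p in(L+[0,0,.15],R+[0,0,.15],L+[0,0,.25],st(-26,0,110)*0+st(-.026,0,.11),st(-.026,-.093,.07),st(.056,0,.141),st(-.026,0,.137),st(.056,0,.24)):
        q=env.solve_ik(p,[np.pi,0,y]); print(p.round(3),None if q is None else np.round(q,2))
E
```

```text
1.19
[ 0.618 -0.16   0.15 ] [-0.49  0.47  0.92  1.61 -0.39  1.25  0.12]
[ 0.58  -0.251  0.15 ] [-0.45  0.54  1.11  1.63 -0.51  1.29  0.36]
[ 0.618 -0.16   0.25 ] [ 0.08  0.29  0.17  1.46 -0.05  1.4  -0.14]
[0.48  0.234 0.11 ] [-0.89  0.18  0.43  1.9  -0.08  1.08 -0.82]
[0.445 0.148 0.07 ] [-0.84  0.08  0.48  2.09 -0.05  0.98 -0.72]
[0.556 0.203 0.141] [-0.81  0.27  0.49  1.73 -0.14  1.17 -0.67]
[0.48  0.234 0.137] [-0.9   0.15  0.43  1.87 -0.07  1.14 -0.83]
[0.556 0.203 0.24 ] [-0.84  0.2   0.52  1.61 -0.1   1.36 -0.7 ]
-1.96
[ 0.618 -0.16   0.15 ] [ 1.05  0.64 -1.18  1.56  0.6   1.35  2.56]
[ 0.58  -0.251  0.15 ] [ 1.27  0.72 -1.32  1.57  0.71  1.41  2.64]
[ 0.618 -0.16   0.25 ] [ 1.03  0.54 -1.18  1.43  0.5   1.5   2.63]
[0.48  0.234 0.11 ] [-0.7   0.17  0.21  1.89 -0.04  1.08  2.29]
[0.445 0.148 0.07 ] [-0.72  0.08  0.36  2.08 -0.04  0.98  2.41]
[0.556 0.203 0.141] [-0.62  0.26  0.26  1.73 -0.07  1.17  2.42]
[0.48  0.234 0.137] [-0.71  0.14  0.22  1.87 -0.03  1.14  2.28]
[0.556 0.203 0.24 ] [-0.65  0.19  0.3   1.6  -0.06  1.36  2.41]
-0.39
[ 0.618 -0.16   0.15 ] [-0.57  0.54  1.07
[... 305 characters left out ...]
1] [-1.25  0.42  1.07  1.75 -0.39  1.21 -2.03]
[0.48  0.234 0.137] [-1.45  0.23  1.07  1.89 -0.22  1.15 -2.26]
[0.556 0.203 0.24 ] [-1.27  0.3   1.07  1.62 -0.27  1.38 -2.12]
2.76
[ 0.618 -0.16   0.15 ] [-0.45  0.45  0.87  1.61 -0.36  1.25  1.67]
[ 0.58  -0.251  0.15 ] [-0.31  0.44  0.88  1.63 -0.36  1.24  1.82]
[ 0.618 -0.16   0.25 ] [ 0.07  0.29  0.18  1.46 -0.05  1.4   1.44]
[0.48  0.234 0.11 ] [-0.79  0.17  0.32  1.9  -0.06  1.08  0.73]
[0.445 0.148 0.07 ] [-0.79  0.08  0.43  2.09 -0.04  0.98  0.85]
[0.556 0.203 0.141] [-0.72  0.26  0.38  1.73 -0.1   1.17  0.87]
[0.48  0.234 0.137] [-0.79  0.14  0.31  1.87 -0.05  1.14  0.72]
[0.556 0.203 0.24 ] [-0.71  0.19  0.37  1.6  -0.07  1.36  0.85]
```

```bash
cat > lids.py <<'E'
from h import *
o=[np.pi,0,YS+np.pi/2]
p=env.current_tool_pos(); env.move_linear(np.array(p)+[0,0,.07],max_speed=.2)
env.move_gripper(0.)
env.goto(L+[0,0,.24],o)
for P in(L,R):
    env.move_linear(P+[0,0,.20],ori=o,max_speed=.2)
    env.move_linear(P+[0,0,.168],max_speed=.1)
    h=env.move_linear(P+[0,0,.143],max_speed=.02,contact_N=22)
    print(h,np.round(env.current_tool_pos(),4),np.round(env.current_ft_force(),1),env.current_time())
    env.move_linear(P+[0,0,.20],max_speed=.15)
env.move_linear(R+[-.03,0.02,.30],max_speed=.2)
print(env.current_time())
E
python3 lids.py
```

```text
True [ 0.618  -0.1601  0.1502] [-1.3 -0.7  4.5] 7.1917
True [ 0.58   -0.2511  0.1502] [-0.8  0.2  4.7] 9.7417
10.9083
```

```bash
python3 - <<'E'
from h import *
o=[np.pi,0,YS+np.pi/2]
env.move_linear(st(-.026,0,.26)*[1,1,1],ori=o,max_speed=.25)
for cam in("top","scene"):
    im,d=env.grab_frame(cam)
    if cam=="scene": a=im
    for nm,c in(("L",L),("R",R)):
        P=cloud(cam,d,(c[0]-.05,c[1]-.045,.14),(c[0]+.05,c[1]+.045,.18)); print(cam,nm,np.median(P[:,2]).round(4))
T=env.get_calibration("wrist"); im,d=env.grab_frame("wrist")
P=cloud("wrist",d,(.38,.08,.14),(.65,.32,.19)); m=P.mean(0); w=np.linalg.svd(P-m)[2][0]; t=(P-m)@w
print("bar",len(P),m.round(4),t.min(),t.max(),"mid",(m+w*(t.min()+t.max())/2).round(4),"yaw",np.arctan(-w[0]/w[1]))
P=cloud("wrist",d,(.42,.14,.1),(.48,.22,.138)); print("flag",len(P),P.mean(0).round(4),P.min(0).round(3),P.max(0).round(3))
for n in("catch_tab","bar_grip"):
    for r in env.pinpoint("wrist",n)[:2]:
        uv=np.array(r["location"])*[512,384]; print(n,round(r["confidence"],2),uv,at_z("wrist",uv,.16 if n[0]=="b" else .117).round(4))
pt=np.array([st(-.026,-.05,.117),st(.056,0,.1606),st(-.026,-.032,.11)]);print(proj("wrist",pt).round(),env.current_time())
s=cv2.resize(a[90:210,130:250],(384,384),interpolation=cv2.INTER_CUBIC)
save("mid",cv2.resize(np.hstack([im,s]),(800,343)))
E
```

```text
top L 0.1488
top R 0.149
scene L 0.1479
scene R 0.1481
bar 2846 [0.5568 0.2085 0.1639] -0.0525277502663816 0.06283661503605152 mid [0.5548 0.2037 0.1639] yaw -0.38496733091363167
flag 416 [0.4685 0.1869 0.1183] [0.457 0.173 0.1  ] [0.48  0.194 0.132]
catch_tab 0.64 [255.3856 225.2928] [0.4648 0.1859 0.117 ]
bar_grip 0.93 [349.7984 188.8128] [0.5578 0.2045 0.16  ]
[[251. 226.]
 [348. 192.]
 [251. 207.]] 13.1917
```

View pics/mid.png

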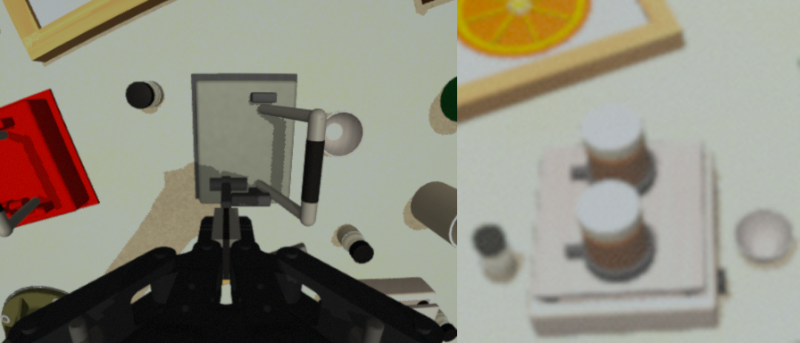

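The right half shows both lids sitting flush with no neck visible, and depth puts their tops at 149 mm. The wrist half shows the grey station with the catch at about (225,190) and the crossbar at (313,165), which matches the fitted pose. Next is the catch.

```bash
cat > catch.py <<'E'
from h import *
def chk(t): print(t,np.round(RS.T@(np.array(env.current_tool_pos())-S0),4),np.round(env.current_ft_force(),1),round(env.current_time(),2))
env.move_linear(st(-.026,-.010,.18),max_speed=.2)
h=env.move_linear(st(-.026,-.010,.114),max_speed=.12,contact_N=12); chk(h)
if not h:
    env.move_linear(st(-.026,-.032,.115),max_speed=.1,contact_N=20); chk("touch")
    for th in np.arange(.25,1.5,.2):
        y=-.05-.055*np.sin(th)+.007*np.cos(th)+.011; z=.062+.055*np.cos(th)+.007*np.sin(th)
        h=env.move_linear(st(-.026,y,z),max_speed=.08,contact_N=25); chk((round(th,2),h))
        if h: break
    env.move_linear(st(-.026,-.094,.069),max_speed=.03,contact_N=12); chk("end")
E
python3 catch.py
```

```text
False [-0.0255 -0.0093  0.115 ] [-0.4  0.5  0.3] 14.44
touch [-0.0254 -0.0325  0.1157] [0.2 0.1 0.6] 14.81
(np.float64(0.25), False) [-0.0258 -0.0465  0.1171] [-0.2 -0.4 -0.2] 15.13
(np.float64(0.45), False) [-0.026  -0.0575  0.1143] [-0.2  0.4 -0.2] 15.43
(np.float64(0.65), False) [-0.0261 -0.0677  0.1095] [ 0.3  0.1 -0.6] 15.72
(np.float64(0.85), False) [-0.0262 -0.0767  0.103 ] [-0.3 -0.3  0.6] 16.01
(np.float64(1.05), False) [-0.0263 -0.0841  0.0948] [-0.2  0.9 -0.1] 16.3
(np.float64(1.25), False) [-0.0264 -0.0897  0.0852] [ 0.6  0.7 -0.5] 16.59
(np.float64(1.45), False) [-0.026  -0.0929  0.0752] [ 0.1 -0.3  1. ] 16.88
end [-0.0258 -0.0929  0.075 ] [-3.  -0.6  7.7] 17.09
```

```bash
python3 - <<'E'
from h import *
env.move_linear(st(-.026,-.085,.13),max_speed=.15)
env.move_linear(st(.03,0.0,.27),max_speed=.25)
env.move_gripper(.75)
im,d=env.grab_frame("wrist"); save("w2",im)
P=cloud("wrist",d,(.38,.08,.14),(.65,.32,.19)); m=P.mean(0); w=np.linalg.svd(P-m)[2][0]; t=(P-m)@w
print("bar",len(P),m.round(4),t.min(),t.max(),"mid",(m+w*(t.min()+t.max())/2).round(4),"yaw",np.arctan(-w[0]/w[1]))
for n in("catch_tab","bar_grip"):
    for r in env.pinpoint("wrist",n)[:2]:
        uv=np.array(r["location"])*[512,384]; print(n,round(r["confidence"],2),uv,at_z("wrist",uv,.16 if n[0]=="b" else .069).round(4))
print(proj("wrist",np.array([st(-.026,-.1046,.069),st(.056,0,.1606)])).round(),st(.056,0,.1606),env.current_time())
E
```

```text
bar 2532 [0.558 0.208 0.165] -0.052309447520169715 0.061196840806687365 mid [0.5563 0.2039 0.1651] yaw -0.382935683292433
catch_tab 0.7 [210.176  245.1072] [0.4443 0.138  0.069 ]
catch_tab 0.19 [232.6016 151.6032] [0.5175 0.2366 0.069 ]
bar_grip 0.57 [284.8768 187.008 ] [0.559 0.203 0.16 ]
[[208. 247.]
 [281. 189.]] [0.55550071 0.20296869 0.1606    ] 19.2333
```

View pics/w2.png

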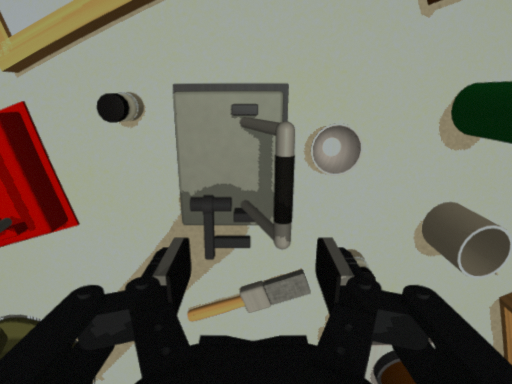

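The catch lies out over the right side: its tab is at (210,245), against a prediction of (208,247) for 1.45 rad. The crossbar at (284,187) is still at rest. Now I pinch it and pull.

```bash
cat > bar.py <<'E'
from h import *
def chk(t): print(t,np.round(RS.T@(np.array(env.current_tool_pos())-S0),4),np.round(RS.T@np.array(env.current_ft_force()),1),round(env.current_time(),2))
env.move_linear(st(.057,0,.22),max_speed=.2)
h=env.move_linear(st(.057,0,.140),max_speed=.1,contact_N=10); chk(h)
if not h:
    env.move_gripper(0.); print("open",env.current_opening()); chk("grip")
    dz=.140-(.062+.105*np.cos(.35))
    for th in list(np.arange(.1,.75,.1))+[.76]:
        a=.35-th; h=env.move_linear(st(.020+.105*np.sin(a)+.0005,0,.062+.105*np.cos(a)+dz),max_speed=.06,contact_N=35); chk((round(th,2),h))
        if h: break
E
python3 bar.py
```

```text
False [0.0574 0.0004 0.1408] [-0.3  0.2 -0.9] 20.62
open 0.16654452837513412
grip [0.0567 0.0002 0.1405] [-2.5 -0.5  4.1] 21.12
(np.float64(0.1), False) [4.870e-02 1.000e-04 1.436e-01] [ 4.8  0.9 -0.9] 21.46
(np.float64(0.2), False) [0.0402 0.0002 0.146 ] [ 8.7  1.7 -3. ] 21.78
(np.float64(0.3), False) [0.0302 0.0002 0.1481] [7.7 0.8 1.9] 22.11
(np.float64(0.4), False) [0.0201 0.0003 0.1493] [ 7.6 -1.3  7.4] 22.43
(np.float64(0.5), False) [0.0116 0.0003 0.1493] [ 9.4 -2.2  9.6] 22.76
(np.float64(0.6), False) [-1.000e-04  4.000e-04  1.474e-01] [ 5.3 -3.3 13.5] 23.08
(np.float64(0.7), False) [-0.0096  0.0005  0.1444] [ 6.7 -3.1 14.4] 23.41
(0.76, False) [-0.0164  0.0004  0.1415] [ 5.6 -4.2 12.5] 23.67
```

```bash
python3 - <<'E'
from h import *
def chk(t): print(t,np.round(RS.T@(np.array(env.current_tool_pos())-S0),4),np.round(RS.T@np.array(env.current_ft_force()),1),round(env.current_time(),2))
env.sleep(.3); chk("settle")
for x,z in((-.0262,.1370),(-.0320,.1345)):
    h=env.move_linear(st(x,0,z),max_speed=.03,contact_N=15); chk(h)
    if h: break
env.sleep(.5); chk("hold"); print(env.current_opening())
ims=[]
for cam in("scene","top"):
    im,d=env.grab_frame(cam); ims.append(im)
    for r in env.pinpoint(cam,"bar_grip"): 
        uv=np.array(r["location"])*[512,384]; print(cam,r["confidence"],uv,(RS.T@(at_z(cam,uv,.157)-S0)).round(3))
    P=cloud(cam,d,(.38,.08,.14),(.62,.32,.172)); print(cam,((P-S0)@RS).mean(0).round(4))
im,d=env.grab_frame("wrist")
q=lambda a:cv2.resize(a,(400,300))
save("end",np.vstack([np.hstack([cv2.resize(ims[0][180:330,200:400],(400,300)),cv2.resize(ims[1][100:250,90:290],(400,300))]),np.hstack([q(im),q(ims[1])])]))
E
```

```text
settle [-0.0163  0.0004  0.1415] [ 5.7 -2.4 13.5] 23.97
False [-0.0192  0.0004  0.1404] [11.8 -1.1  6.9] 24.28
False [-0.0247  0.0004  0.1384] [ 9.8 -1.8  9.9] 24.64
hold [-0.0248  0.0004  0.1384] [10.8 -1.7  9.6] 25.14
0.1586423998837008
scene 0.62 [297.216  262.6176] [-0.021  0.001  0.157]
scene 0.59 [403.9168 248.1024] [-0.275 -0.019  0.157]
scene 0.57 [261.888  91.584] [ 0.012 -0.558  0.157]
scene 0.36 [160.3072 258.0864] [ 0.29  -0.031  0.157]
scene [-0.0236  0.0264  0.1592]
top 0.88 [384.512  257.2032] [ 0.01  -0.547  0.157]
top 0.67 [115.3024 291.6096] [-0.284 -0.019  0.157]
top [-0.025  -0.0318  0.1594]
```

View pics/end.png

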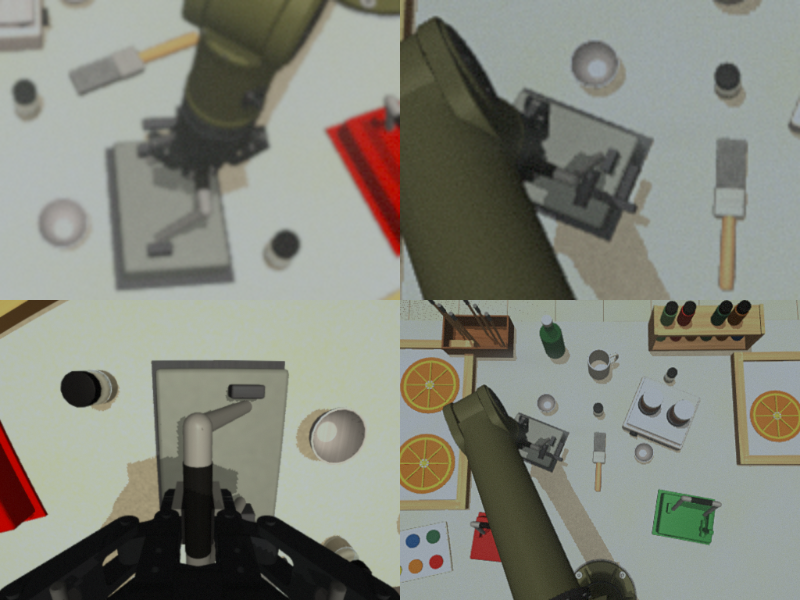

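The bar is pinched and leaning forward, with nothing disturbed. TCP and depth both put it at about 0.79 rad. I'll pull a few mm more to confirm it is against the stop.

```bash
python3 - <<'E'
from h import *
def chk(t): print(t,np.round(RS.T@(np.array(env.current_tool_pos())-S0),4),np.round(RS.T@np.array(env.current_ft_force()),1),round(env.current_time(),2),round(env.current_opening(),3))
h=env.move_linear(st(-.036,0,.1335),max_speed=.02,contact_N=12); chk(h)
env.sleep(.8); chk("hold")
E
```

```text
False [-0.0248  0.0005  0.1384] [18.7 -2.   8.3] 25.75 0.165
hold [-0.0248  0.0005  0.1383] [18.8 -1.5  9.1] 26.55 0.164
```

The TCP no longer moves while the force rises from 11 to 19 N, so the bar is at its stop and held. Handing in.

```bash
python3 - <<'E'
from h import *
env.sign_off()
E
```

```text
the job is handed in; nothing more can be done
```

The dye mixer job is done in the order asked, and I handed it in at about 26.6 s with the gripper still holding the run bar pulled.

- **Lids:** I pressed both with shut fingers, left then right. Each press stopped firmly on a 22 N force change at 150.2 mm (home is 150 mm). The depth images afterwards read 148 to 149 mm, and no neck showed in the picture.
- **Catch:** I flipped it on the grey station, not the red or green one, until it resisted at its stop. In the wrist picture the tab was within about 2 px of where 1.45 rad should put it.
- **Run bar:** I pinched it from above and pulled it through its arc to the stop, about 0.79 rad. On the last pull the tool stayed put while the force along the station's x rose from 11 to 19 N.
- **Bystanders:** In the last pictures the bottles, foil cups, mug and brush looked undisturbed; I judged this by eye.

One check gave nothing: in the final top view the arm hid the bar, so the network found only the red and green stations there. The bar's position comes from the tool position, both cameras' depth and the scene camera, which agree to within about 4 mm.

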